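# Roll the length stop of the hook-bending jig to its gauge mark and clamp it

## Robot

A 6-joint arm with a two-finger parallel gripper is mounted at the origin on a cart in front of the work surface, level with it; the furniture and walls round the work are solid. World frame = base frame: x ahead of the robot, y to its left, z up, the work surface at z = 0. Lengths are in mm, angles in rad, forces in N, time in s.
With the tool pointing down it reaches from about 275 to 1000 mm from the base axis. Payload 8.4 kg.
Tool frame: the origin (TCP) lies at the very end of the fingers, on their centre line; the grasp point (between the pads) lies 19 mm behind it; z points along the fingers, y is the direction in which the jaws open and shut (so a half turn about z gives the same grasp; the last joint's range is limited). The gripper opens to 85 mm and grips with 20 to 120 N. Pads are 22 mm wide; open, the fingers measure 114 mm over their backs; the gripper's body (76 mm by 85 mm) begins 54 mm behind the grasp point. The pads swing forward as they close: fully open they stand 13 mm farther back than shut.
Start: joints at [-1.304, 0.353, 1.633, -0, 1.155, -0.002], TCP at [165.983, -602.559, 205.081] pointing down, gripper open.
Joint ranges: [-2.63, 2.63], [-0.92, 2.1], [0.06, 2.66], [-1.3, 4.44], [0, 2.69], [-3.02, 3.02]. Speed limits (rad/s): [2.22, 2.22, 2.79, 3.14, 3.14, 3.14].

## Interface

Orientations are given as [roll, pitch, yaw] about the fixed x, y, z axes, in that order (R = Rz(yaw) Ry(pitch) Rx(roll)).
In Python, from rig import r gives the robot as it stands.
- The arm moves only by the tool jog_arm, never from a script. Its argument "increments" is text: rows parted by semicolons, each of 7 numbers parted by spaces: the shift along the tool's x, y, z in cm, then the turn, a rotation vector about the tool's x, y, z in rad, then the opening, from -1 (shut) to 1 (fully open). A call has exactly 8 rows; each row shifts and turns the commanded pose from where the row before left it, along the tool's axes as they then stand; what a row does not reach is not made up. A row lasts 1/10 s, in which the tool goes at most 50 mm and 8.59 degrees, less where a joint would pass 70% of its speed; a pose out of reach is approached as far as the arm can. A call with a gripper value outside its range is refused whole. The fingers move at their own pace and stop on an object; "squeeze" is the grip in N (left out, the last holds). Time passes only in rows, so rows that do not move let the fingers close, or fill a call up. It gives the time, the measured TCP pose, the force and the opening at its end, in the units of the state.
- r.sense(): the state, without advancing time (a new reading comes with each control period).
- r.grab_frame(name): name is "scene" or "top"; returns the picture (400x640x3 uint8, red, green, blue); there is no depth.
- r.camera_info(name): a dict with "K" (3x3 intrinsics, pixels), "rvec" (rotation vector, rad) and "tvec" (3), from world to camera coordinates, as OpenCV has them. Camera axes: x right, y down, z forward; pixel columns grow to the right and rows downward; lengths in mm; the calibration is good to about 2 mm. A picture is of the moment at which its call begins. camera_info takes no time and is no camera call.
- r.sign_off(): hands the job in, once; it reports no verdict.
The state is a dict: "clock": time; "qpos": joint angles; "qvel": joint speeds; "joint_efforts": joint torques, N m; "eef_pos": TCP position; "tcp_rot": TCP orientation; "contact_force": force on the tool from outside, world axes, zero at the start; "wrist_torque": the same for the moment, N m; "opening": opening from 0.0 (shut) to 1.0 (fully open).
Only numpy, scipy, OpenCV 4.12 (cv2) and the standard library are available. Lean on these libraries where they do the work, as an engineer would, in place of code of your own. Each camera call takes 0.05 s, during which the arm holds its last target.

## Task

Set the hook-bending jig for the next batch: with a fingertip, lightly roll the knurled wheel until the gap between stop and former has closed so far that the stop's pointer stands opposite the point of the gauge tab, and then press the clamp lever fully down with a fingertip so that the setting holds. Move the stop only by its wheel, never by pushing the stop or its rack bar, grasp nothing, and leave the loose things round the jig where they lie.

Things in the scene. Friction and masses are not known exactly. Their poses are not given: they have to be found in the camera images.
- jig: the bending jig, screwed down, place and angle vary: base 100 (x) x 280 (y) x 12 mm. Origin: centre of its underside. Its y axis runs along the slide towards the wheel and clamp end, x points to the far side from the robot. At the -y end a former block (58 x 40 mm, 50 mm high, mandrel to 76 mm). The stop slides along y; its rack bar (14 mm wide, 24 to 36 mm up) runs in +y under pinion and clamp
- wheel_top (a point): fixed point on the jig at the very top of the knurled rim, mid-width, 90 mm above the bench, 35 mm (x) and 75 mm (y) from the jig's origin. Wheel radius 36 mm, width 18 mm, axle along the jig's x, 54 mm up. The rim stands 23 mm above its bearings, which lie on the near side, 24 mm or more from its middle. Press with 3 to 10 N and draw along the jig's +y
- knurled_wheel: the knurled wheel, 72 mm across, 18 mm wide; origin at its centre, x along the axle; it turns with its shaft
- wheel_shaft (a joint): angle of the wheel (rad). It grows as the top of the rim moves to the jig's +y, which closes the gap; turning back opens it. It turns lightly (about 1 N at the rim), has no spring and stays where it is left unless the clamp holds it
- stop_slide (a joint): travel of the stop (m): 0 fully open (gap 90 mm), 0.075 fully closed (gap 15 mm). The stop moves along the jig's -y towards the former, 18 mm per radian of wheel, so 1 mm for each 2 mm of rim. It starts between 0 and 0.02
- stop_block: the sliding stop, 60 (x) x 35 (y) mm, top 59 mm up, with its pointer and rack bar; origin on its middle, 24.5 mm above the bench. It must not be pushed by hand
- pointer_tip (a point): tip of the flat pointed brass pointer (17 mm wide at its root) on the near side of the stop, 25 mm above the bench; it points to the jig's -x and travels with the stop
- gauge_mark (a point): tip of the pointed gauge tab, a small dark steel clip (14 mm wide) fixed on the near edge of the base over the scale, at the length wanted; it points to the jig's +x, at the pointer's height, its y axis parallel to the jig's. The setting is right when pointer tip and tab tip have the same y along the jig, within 2.5 mm, half a division of the 5 mm scale
- clamp_lever (a joint): angle of the clamp lever (rad): 0 open, rising 50 degrees above level towards the jig's +y; 0.80 fully down on its stop, nearly level, clamped. From about 0.35 on its cam grips the rack bar, and stop and wheel no longer move freely. Starts between 0 and 0.15, stays where it is left. About 4 to 10 N pressed straight down on its grip takes it down
- lever_pivot (a point): fixed point on the jig: the lever's hinge pin (along the jig's x), 52 mm above the bench. Keep clear of the arbor press that is fixed on the bench left of the jig (y 0.22 to 0.34 m, x 0.34 to 0.58 m, ram to 0.35 m and its lever to 0.46 m high)
- lever_grip (a point): point on the lever's axis in the round black grip (16 mm thick, from 48 to 92 mm out from the pivot), 68 mm out from the pivot; it moves with the lever. Fully down it is 57 mm above the bench
- hook_blank_09: bystander, leave alone: loose forged hook blank, 130 x 53 x 8 mm, lying behind the jig; origin at the centre of its underside
- hook_blank_10: bystander, leave alone: loose forged hook blank, 121 x 56 x 9 mm, lying behind the jig; origin at the centre of its underside
- bolt_m16: bystander, leave alone: loose bolt, 65 mm tall, standing on its head just behind the jig; origin at the centre of its underside
- soapstone_stick: bystander, leave alone: loose soapstone marker stick, 85 x 12 x 9 mm, lying in front of the jig; origin at the centre of its underside
- oil_can: bystander, leave alone: green oil can, 68 x 85 x 176 mm, standing behind the jig; origin at the centre of its underside
- scriber_tin: bystander, leave alone: brass-coloured tin of scribers, 69 mm across, 128 mm tall, standing behind and left of the jig; origin at the centre of its underside
- ball_peen: bystander, leave alone: ball-peen hammer, 264 mm long, lying on the bench; origin at the centre of its underside
- nut_1: bystander, leave alone: hexagon nut, 24 mm across, at the back of the bench; origin at the centre of its underside

How it is judged (in metres and radians):
On the way, in this order (a step that is already met when the one before it is completed fails the run):
1. the pointer is rolled to the gauge mark while the clamp is still open (y of pointer_tip in the frame of gauge_mark between -0.0025 and 0.0025 m and value of joint clamp_lever below 0.35 rad), for 0.3 s.
2. the clamp lever is pressed fully down with the pointer on the mark (y of pointer_tip in the frame of gauge_mark between -0.0025 and 0.0025 m and value of joint clamp_lever above 0.7 rad), for 0.2 s.
At the end, for the whole second after the job is handed in: The pointer tip stands within 2.5 mm of the gauge tab's tip along the slide, the clamp lever is down (joint over 0.70 rad) and the stop is at rest (all of step 2 and velocity of joint stop_slide between -0.002 and 0.002 m/s); the robot touches nothing.
It fails at once if the stop or its rack bar is pushed by hand instead of by its wheel (contact force between any of the fingers, the arm and stop_block above 1 N).
It fails at once if the wheel is struck or pressed hard (over 80 N) (contact force between the fingers and knurled_wheel above 80 N).
It fails at once if the wheel is taken between the fingers instead of rolled under a fingertip (horizontal distance between the grasp point and wheel_top below 0.02 m and height (world z) of the grasp point below 0.088 m).
It fails at once if the lever is taken between the fingers instead of pressed (distance between the grasp point and lever_grip below 0.01 m).
It fails at once if a loose thing beside the jig is shifted or picked up (distance of any of hook_blank_09, hook_blank_10, bolt_m16, soapstone_stick, oil_can, scriber_tin, ball_peen, nut_1 from where it was at the start of the episode above 0.02 m).
It also fails if it takes over 64 s, if anything falls off the work surface, if the arm or the gripper's body presses on something with over 40 N, if the wrist force passes 120 N, or if a joint passes its speed limit or range.

## Working session

There is one attempt and no reset: what is moved stays moved. The work goes in short steps, Python scripts to look and compute and a tool call to move; the robot and the scene stay as the last step left them, time stands still between calls to the robot, and variables do not carry over. Pictures are saved under pics/ and viewed, and the job is handed in when it is done.

Besides the shell and the picture viewer there is one more tool, called after "Request:" by a JSON object that holds its "fn" and its "kwargs", one argument or row to a line. jog_arm: Moves the arm, as the interface text tells. Its arguments: {"type":"object","properties":{"increments":{"type":"string"},"squeeze":{"type":"number"}},"required":["increments"]}

```bash
ls; mkdir -p pics
python3 - <<'E'
from rig import r
import cv2
for n in("scene","top"):
    im=r.grab_frame(n); cv2.imwrite(f"pics/{n}0.png",im[:,:,::-1]); c=r.camera_info(n); print(n,c)
print(r.sense())
E
```

```text
pics
scene {'K': array([[463.94831916,   0.        , 318.70024997],
       [  0.        , 463.94831916, 196.03664582],
       [  0.        ,   0.        ,   1.        ]]), 'rvec': array([ 2.21947268, -0.57863432,  0.24582006]), 'tvec': array([-516.18626011,  169.24863352, 1473.26552383])}
top {'K': array([[367.85739666,   0.        , 326.71337347],
       [  0.        , 367.85739666, 197.23419612],
       [  0.        ,   0.        ,   1.        ]]), 'rvec': array([ 2.10900966, -2.15990571,  0.16230852]), 'tvec': array([-102.06349468,  572.53773528,  973.31194403])}
{'clock': 0.1, 'qpos': array([-1.30437274e+00,  3.53603372e-01,  1.63403325e+00,  3.56024815e-06,
        1.15519959e+00, -2.41647473e-03]), 'qvel': array([ 8.28758309e-05, -2.20094057e-03, -2.37286485e-03,  2.01820902e-03,
        5.16029003e-04,  3.92808948e-04]), 'joint_efforts': array([-5.34936532e-05, -6.06357694e+01, -3.42822576e+01,  4.38153143e-05,
        4.10277615e-03, -6.12014503e-06]), 'eef_pos': array([ 165.88224371, -602.12228246,  204.43282513]), 'tcp_rot': array([-3.14034910e+00, -6.26042855e-06,  2.68838616e-01]), 'contact_force': array([-0.43488745,  0.30603986, -0.74484586]), 'wrist_torque': array([-0.06299101,  0.03595334,  0.02871185]), 'opening': 1.001027151637176}
```

View pics/scene0.png

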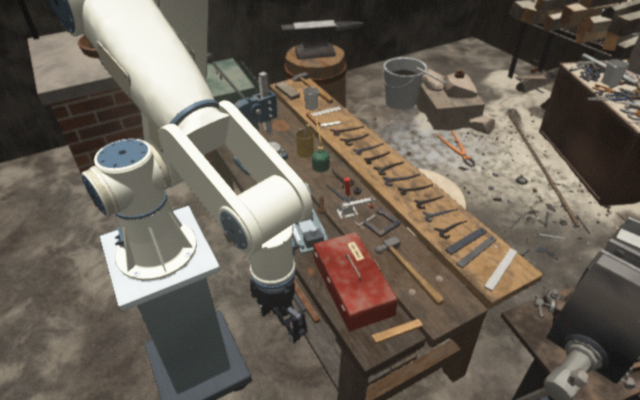

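View pics/top0.png

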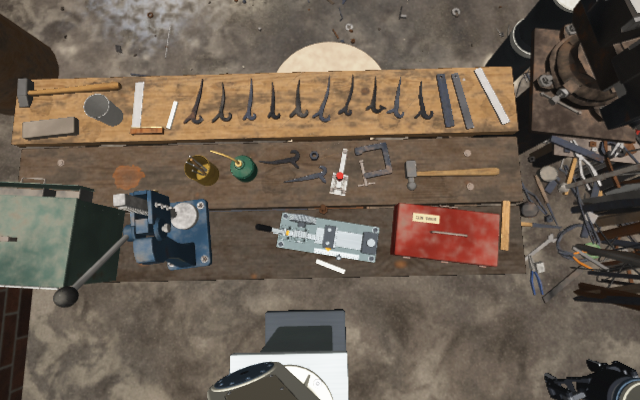

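Run:
```python
import cv2
im=cv2.imread("pics/top0.png")[195:285,240:400]
cv2.imwrite("pics/top0z.png",cv2.resize(im,None,fx=5,fy=5,interpolation=cv2.INTER_CUBIC))
```

```text
(no output)
```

View pics/top0z.png

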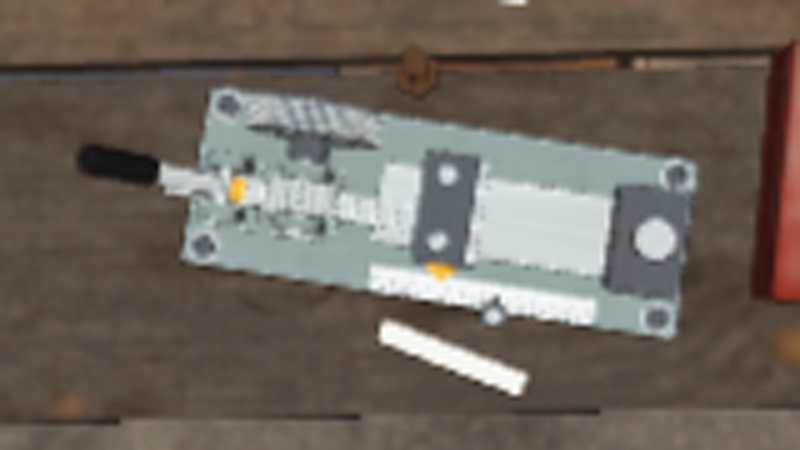

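```bash
cat > h.py <<'E'
import numpy as np,cv2
from rig import r
def P(n):
    c=r.camera_info(n);R=cv2.Rodrigues(np.array(c["rvec"]))[0];return c["K"],R,np.array(c["tvec"]).ravel(),c
def ray(n,uv,z):
    K,R,t,_=P(n);d=R.T@np.linalg.solve(K,np.array([uv[0],uv[1],1.]));o=-R.T@t
    return o+d*(z-o[2])/d[2]
def proj(n,p):
    K,R,t,c=P(n);return cv2.projectPoints(np.array(p,float).reshape(-1,3),c["rvec"],c["tvec"],K,None)[0].reshape(-1,2)
def u(z): # zoom -> full (cv2.resize centre convention)
    z=np.array(z,float);return (z+.5)/5-.5+np.array([240,195])
E
python3 - <<'E'
from h import *
im=cv2.imread("pics/top0.png"); hsv=cv2.cvtColor(im,cv2.COLOR_BGR2HSV)
C=[ray("top",u(p),12)[:2] for p in [(208,88),(697,160),(672,338),(182,262)]]
C=np.array(C);print(C.round(1))
print(np.linalg.norm(C[0]-C[1]),np.linalg.norm(C[1]-C[2]),np.linalg.norm(C[2]-C[3]),np.linalg.norm(C[3]-C[0]))
# Kabsch: local (x,y): far +y, far -y, near -y, near +y
L=np.array([[50,140],[50,-140],[-50,-140],[-50,140]],float)
c=C.mean(0);H=L.T@(C-c);a=np.arctan2(H[0,1]-H[1,0],H[0,0]+H[1,1]);print("centre",c,"yaw",a)
Rz=np.array([[np.cos(a),-np.sin(a)],[np.sin(a),np.cos(a)]]);print((c+L@Rz.T-C).round(1))
w=c+Rz@[35,75];print("wheel_top",w, u([0,0]),proj("top",[*w,90]))
for nm,p,z in [("pointer",(442,278),25),("tab",(493,304),25),("pivot",(237,188),60),("grip",(118,164),100)]:
    q=ray("top",u(p),z)[:2];print(nm,q.round(1),(Rz.T@(q-c)).round(1))
E
```

```text
[[ 535.4   15. ]
 [ 487.8 -261. ]
 [ 389.3 -242.6]
 [ 437.5   29.9]]
280.03282207778585 100.19163421498504 276.7422320742689 98.96862990473413
centre [ 462.50575313 -114.67184722] yaw -0.17235442939610798
[[ 0.4 -0.3]
 [-0.  -0.2]
 [-0.1 -1.4]
 [-0.3  1.9]]
wheel_top [509.84986048 -46.78565201] [239.6 194.6] [[300.82639013 217.76716871]]
pointer [ 425.1 -115.7] [-36.7  -7.4]
tab [ 410.2 -143.4] [-46.6 -37.3]
pivot [475.   -6.8] [ -6.2 108.4]
grip [486.1  50.2] [ -5.  166.4]
```

Request:
{"fn": "jog_arm", "kwargs": {
  "increments": "0 0 -2 0 0 0.1 -1;0 0 -2 0 0 0.1 -1;0 0 -2 0 0 0.1 -1;0 0 -2 0 0 0.1 -1;0 0 -2 0 0 0.041 -1;0 0 0 0 0 0 -1;0 0 0 0 0 0 -1;0 0 0 0 0 0 -1",
  "squeeze": 20
}}

```text
clock: 0.9
eef_pos: [165.8, -601.9, 303.7]
tcp_rot: [-3.14, 0.001, -0.171]
contact_force: [0.1, 0.7, 0.1]
opening: -0.004
```

```bash
cat >> h.py <<'E'
from scipy.spatial.transform import Rotation as Ro
def delta(target,yaw=None,pose=None):
    s=r.sense();p=s["eef_pos"];R=Ro.from_euler("xyz",s["tcp_rot"]).as_matrix()
    print("tcp",p.round(2),"rot",s["tcp_rot"].round(4),"F",s["contact_force"].round(2),"t",s["clock"],"open",s["opening"])
    print("tool delta cm",(R.T@(np.array(target)-p)/10).round(3))
def jig(x,y,z,c=(462.5,-114.7),a=-0.1724):
    return np.array([c[0]+np.cos(a)*x-np.sin(a)*y,c[1]+np.sin(a)*x+np.cos(a)*y,z])
E
python3 - <<'E'
from h import *
delta(jig(35,64,150))
E
```

```text
tcp [ 165.8  -601.9   303.65] rot [-3.1398e+00  9.0000e-04 -1.7130e-01] F [0.13 0.69 0.09] t 0.9 open -0.003895220189468604
tool delta cm [ 24.451 -59.433  15.453]
```

Request:
{"fn": "jog_arm", "kwargs": {
  "increments": "1.5 -3.7 0 0 0 0 -1;1.5 -3.7 0 0 0 0 -1;1.5 -3.7 0 0 0 0 -1;1.5 -3.7 0 0 0 0 -1;1.5 -3.7 0 0 0 0 -1;1.5 -3.7 0 0 0 0 -1;1.5 -3.7 0 0 0 0 -1;1.5 -3.7 0 0 0 0 -1"
}}

```text
clock: 1.7
eef_pos: [335.1, -329.7, 304.0]
tcp_rot: [-3.141, 0.001, -0.172]
contact_force: [0.1, -0.0, -0.1]
opening: 0.001
```

Request:
{"fn": "jog_arm", "kwargs": {
  "increments": "1.5 -3.7 0 0 0 0 -1;1.5 -3.7 0 0 0 0 -1;1.5 -3.7 0 0 0 0 -1;1.5 -3.7 0 0 0 0 -1;1.5 -3.7 0 0 0 0 -1;1.5 -3.7 0 0 0 0 -1;1.5 -3.7 0 0 0 0 -1;0 0 0 0 0 0 -1"
}}

```text
clock: 2.5
eef_pos: [484.1, -90.8, 303.9]
tcp_rot: [-3.14, 0.001, -0.168]
contact_force: [-0.7, 0.1, 0.8]
opening: 0.004
```

Run:
```python
from h import *
delta(jig(35,64,150))
for n in("scene","top"): cv2.imwrite(f"pics/{n}1.png",r.grab_frame(n)[:,:,::-1])
q=proj("scene",[jig(0,0,40)])[0];print(q)
a=int(q[0]-80);b=int(q[1]-60)
im=cv2.imread("pics/scene1.png")[b:b+120,a:a+160];cv2.imwrite("pics/scene1z.png",cv2.resize(im,None,fx=5,fy=5,interpolation=cv2.INTER_CUBIC));print(a,b)
```

```text
tcp [484.13 -90.8  303.86] rot [-3.1401e+00  1.3000e-03 -1.6800e-01] F [-0.7   0.09  0.77] t 2.5 open 0.0035026561086965616
tool delta cm [ 1.815 -3.644 15.389]
[301.67450031 212.30457517]
221 152
```

View pics/scene1z.png

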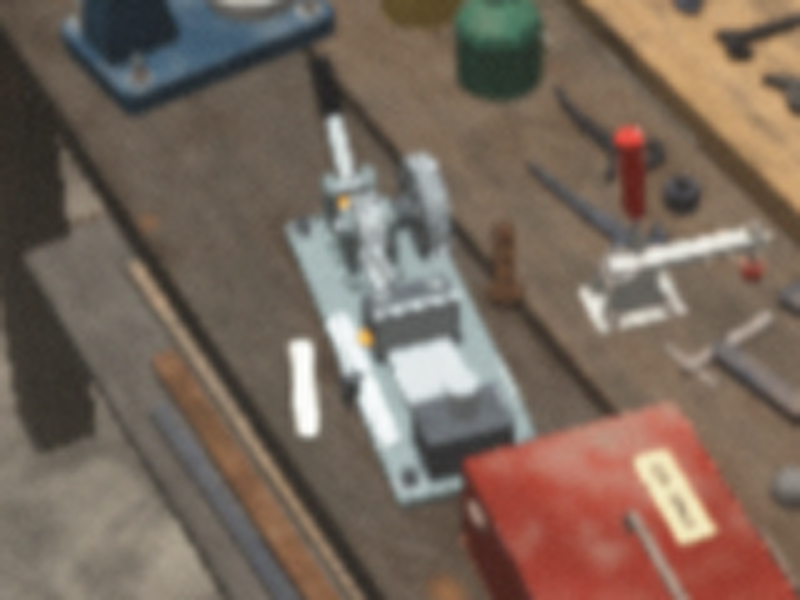

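View pics/top1.png

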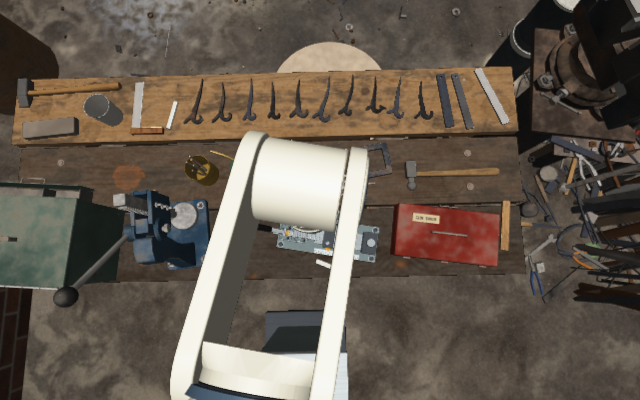

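Run:
```python
from h import *
def us(z): return (np.array(z,float)+.5)/5-.5+np.array([221,152])
def zs(p): return (np.array(p)+.5-np.array([221,152]))*5-.5
for nm,p in [("wheeltop",(35,75,90)),("nearR",(-50,-140,12)),("nearL",(-50,140,12)),("farR",(50,-140,12)),("ptr",(-36.7,-7.4,25)),("tab",(-46.6,-37.3,25))]:
    print(nm,zs(proj("scene",[jig(*p)])[0]).round(1))
# triangulate lever end/grip: top tip (78,158), scene tip (315,55); pivot
def tri(pt,ps):
    Ms=[]
    for n,uv in(("top",u(pt)),("scene",us(ps))):
        K,R,t,_=P(n);Ms.append((K@np.c_[R,t],np.array(uv).reshape(2,1)))
    X=cv2.triangulatePoints(Ms[0][0],Ms[1][0],Ms[0][1],Ms[1][1]);return (X[:3]/X[3]).ravel()
inv=lambda X:(lambda o,e1,e2:np.array([(X-o)@e1,(X-o)@e2,X[2]]))(jig(0,0,0),jig(1,0,0)-jig(0,0,0),jig(0,1,0)-jig(0,0,0))
for nm,a,b in [("levertip",(80,158),(316,55)),("gripinner",(158,172),(333,115)),("yellowpivot",(237,188),(344,203)),("ptr",(442,278),(358,343)),("can't tab",(493,306),(352,383))]:
    X=tri(a,b);print(nm,X.round(1),inv(X).round(1))
```

```text
wheeltop [418.8 166.1]
nearR [397.6 499.1]
nearL [280.5 222.6]
farR [548.8 459.4]
ptr [356.5 340.2]
tab [355.  373.7]
levertip [488.6  66.  118.4] [ -5.3 182.5 118.4]
gripinner [482.7  30.5  91.8] [ -5.  146.5  91.8]
yellowpivot [473.7  -3.5  41. ] [ -8.  111.4  41. ]
ptr [ 425.6 -115.9   22.3] [-36.2  -7.5  22.3]
can't tab [ 408.3 -143.2   17.3] [-48.5 -37.4  17.3]
```

Request:
{"fn": "jog_arm", "kwargs": {
  "increments": "0.6 -1.2 3 0 0 0 -1;0.6 -1.2 3 0 0 0 -1;0.6 -1.2 3 0 0 0 -1;0 0 3 0 0 0 -1;0 0 3 0 0 0 -1;0 0 3 0 0 0 -1;0 0 1 0 0 0 -1;0 0 0 0 0 0 -1"
}}

```text
clock: 3.4
eef_pos: [505.1, -62.7, 113.8]
tcp_rot: [3.141, 0.003, -0.173]
contact_force: [-0.3, -0.8, -0.6]
opening: 0.0
```

Run:
```python
from h import *
delta(jig(35,65,90))
im=r.grab_frame("scene")[:,:,::-1]
cv2.imwrite("pics/scene2z.png",cv2.resize(im[152:272,221:381],None,fx=5,fy=5,interpolation=cv2.INTER_CUBIC))
```

```text
tcp [505.05 -62.72 113.84] rot [ 3.1413  0.0034 -0.1732] F [-0.3  -0.79 -0.64] t 3.4 open 0.0003662127328849793
tool delta cm [ 0.207 -0.65   2.383]
```

View pics/scene2z.png

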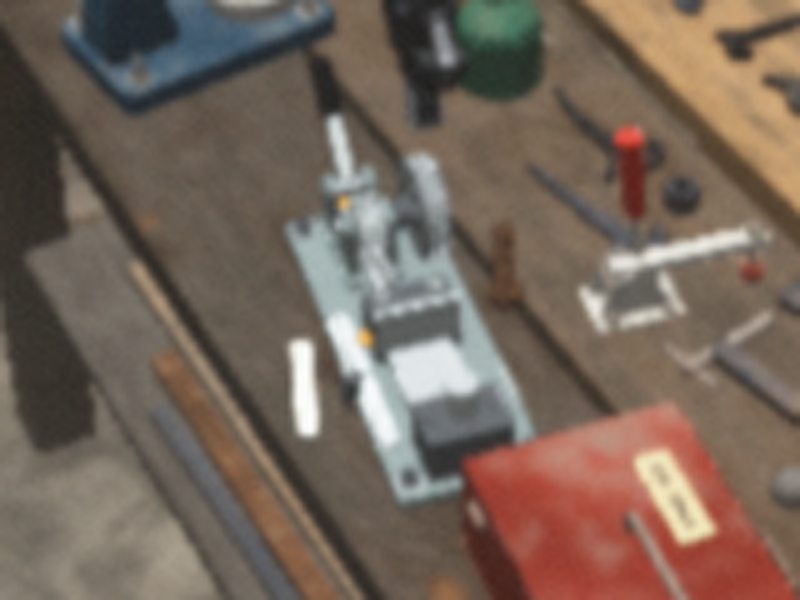

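Request:
{"fn": "jog_arm", "kwargs": {
  "increments": "0.2 -0.3 0.5 0 0 0 -1;0 -0.3 0.5 0 0 0 -1;0 0 0.5 0 0 0 -1;0 0 0.3 0 0 0 -1;0 0 0 0 0 0 -1;0 0 0 0 0 0 -1;0 0 0.2 0 0 0 -1;0 0 0 0 0 0 -1"
}}

```text
clock: 4.25
eef_pos: [509.6, -56.4, 95.0]
tcp_rot: [-3.142, 0.0, -0.172]
contact_force: [0.7, -0.2, 0.4]
opening: 0.001
```

Run:
```python
from h import *
delta(jig(35,65,90))
```

```text
tcp [509.63 -56.38  95.01] rot [-3.1416  0.     -0.1722] F [ 0.72 -0.19  0.43] t 4.25 open 0.0005636613502352195
tool delta cm [-0.143  0.054  0.501]
```

Request:
{"fn": "jog_arm", "kwargs": {
  "increments": "-0.1 0 0.1 0 0 0 -1;0 0 0.1 0 0 0 -1;0 0 0.1 0 0 0 -1;0 0 0.1 0 0 0 -1;0 0 0.05 0 0 0 -1;0 0 0.05 0 0 0 -1;0 0 0 0 0 0 -1;0 0 0 0 0 0 -1"
}}

```text
clock: 5.05
eef_pos: [508.7, -56.2, 90.1]
tcp_rot: [-3.142, 0.0, -0.172]
contact_force: [0.2, 0.4, -0.1]
opening: 0.002
```

Request:
{"fn": "jog_arm", "kwargs": {
  "increments": "0 0 0.05 0 0 0 -1;0 0 0 0 0 0 -1;0 0 0.05 0 0 0 -1;0 0 0 0 0 0 -1;0 0 0.05 0 0 0 -1;0 0 0 0 0 0 -1;0 0 0 0 0 0 -1;0 0 0 0 0 0 -1"
}}

```text
clock: 5.85
eef_pos: [508.7, -56.2, 88.6]
tcp_rot: [-3.142, -0.0, -0.172]
contact_force: [0.5, 0.2, 0.4]
opening: 0.003
```

Request:
{"fn": "jog_arm", "kwargs": {
  "increments": "0 0 0.05 0 0 0 -1;0 0 0 0 0 0 -1;0 0 0.05 0 0 0 -1;0 0 0 0 0 0 -1;0 0 0.05 0 0 0 -1;0 0 0 0 0 0 -1;0 0 0 0 0 0 -1;0 0 0 0 0 0 -1"
}}

```text
clock: 6.65
eef_pos: [508.7, -56.2, 87.1]
tcp_rot: [-3.142, -0.0, -0.172]
contact_force: [0.6, -0.0, -0.2]
opening: 0.001
```

Run:
```python
from h import *
for n,(a,b) in {"scene":(260,140),"top":(260,180)}.items():
    im=r.grab_frame(n)[:,:,::-1]
    cv2.imwrite(f"pics/{n}3z.png",cv2.resize(im[b:b+70,a:a+100],None,fx=7,fy=7,interpolation=cv2.INTER_CUBIC))
s=r.sense();p=s["eef_pos"]
print((proj("scene",[p,p+[0,0,50],jig(35,75,90),jig(35,75,54)])-[260,140])*7)
```

```text
[[317.65096996 329.95894187]
 [314.11396907 248.09872284]
 [310.5743898  313.76962259]
 [313.12800141 370.68886767]]
```

View pics/scene3z.png

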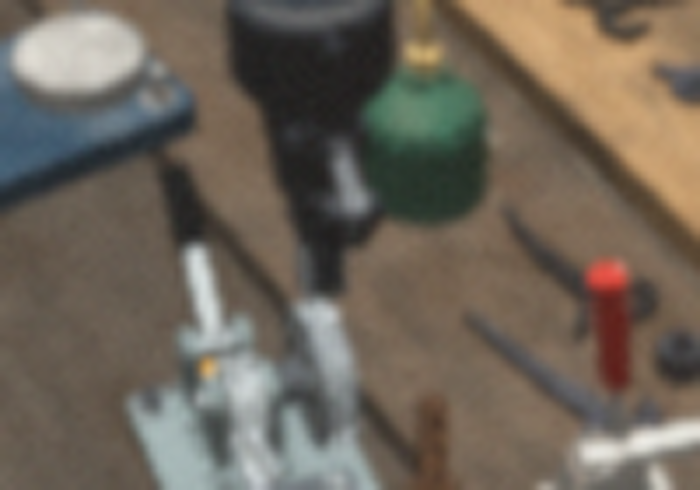

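View pics/top3z.png

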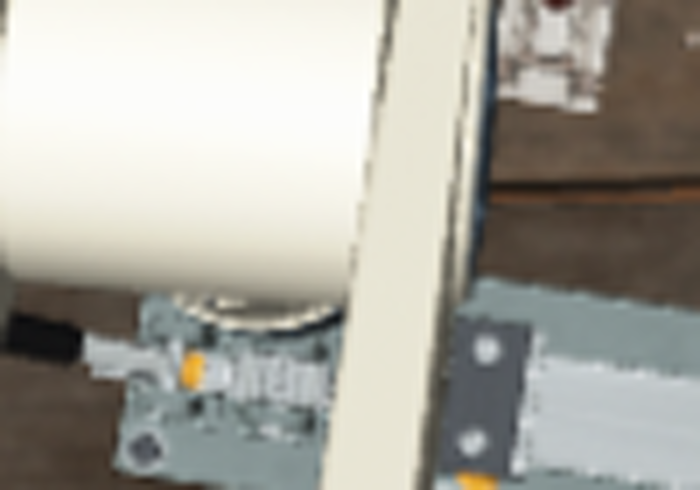

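Run:
```python
from h import *
R=Ro.from_euler("xyz",[-3.14034910e+00, -6.26042855e-06,  2.68838616e-01]).as_matrix()
p=np.array([165.88,-602.1,204.4])
for yy in(-42.5,42.5,-57,57): print(yy,[proj("scene",[p+R@[0,yy,-b]])[0].round(1) for b in(0,13,19,73)])
im=cv2.imread("pics/scene0.png")[250:350,230:330]
cv2.imwrite("pics/s0f.png",cv2.resize(im,None,fx=6,fy=6,interpolation=cv2.INTER_CUBIC))
```

```text
-42.5 [array([267.3, 324.2]), array([266.7, 320.8]), array([266.5, 319.2]), array([264.3, 304.1])]
42.5 [array([293.1, 349. ]), array([292.7, 345.7]), array([292.6, 344.1]), array([291.2, 329.2])]
-57 [array([263.1, 320.2]), array([262.5, 316.8]), array([262.3, 315.2]), array([259.9, 300.1])]
57 [array([297.7, 353.5]), array([297.4, 350.1]), array([297.3, 348.6]), array([296.1, 333.7])]
```

View pics/s0f.png

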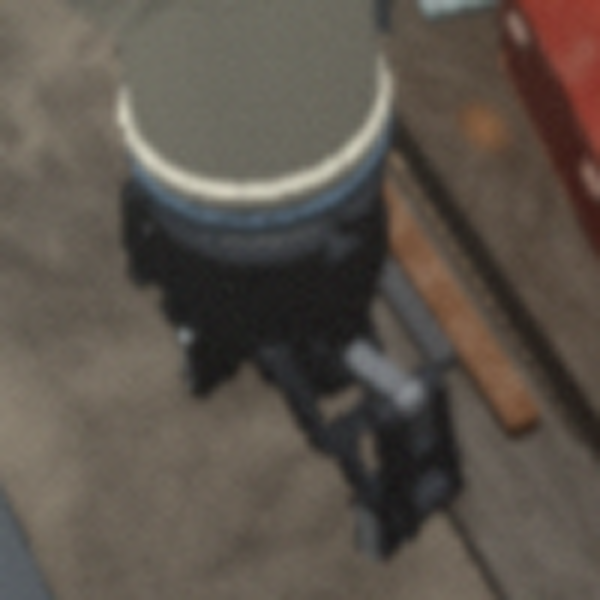

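Run:
```python
from h import *
zs=lambda p:(np.array(p)+.5-np.array([221,152]))*5-.5
p=np.array([505.05,-62.72,113.84])
for b in (0,10,20,30): print(b,zs(proj("scene",[p+[0,0,b]])[0]))
s=r.sense();p=s["eef_pos"];print(s["qpos"])
im=cv2.imread("pics/scene2z.png")
cv2.imwrite("pics/s2c.png",cv2.resize(im[80:180,370:480],None,fx=5,fy=5))
```

```text
0 [422.24992627 153.7807903 ]
10 [421.73862868 142.00756962]
20 [421.22295523 130.13358952]
30 [420.7028495  118.15755095]
[-1.12984792e-01  3.31185302e-01  1.97570670e+00 -9.31338959e-06
  8.34704133e-01  1.63003707e+00]
```

View pics/s2c.png

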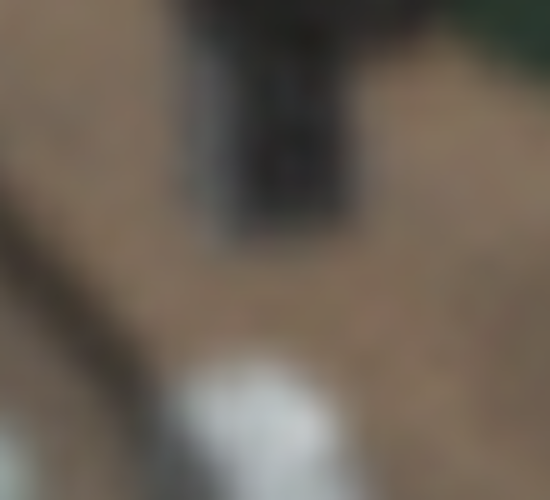

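Run:
```python
from h import *
zs=lambda p:(np.array(p)+.5-np.array([221,152]))*5-.5
t=np.linspace(0,2*np.pi,73)
for xx in(26,44):
    q=zs(proj("scene",[jig(xx,75+36*np.sin(a),54+36*np.cos(a)) for a in t]));print(xx,q.min(0),q.max(0),np.degrees(t[q[:,1].argmin()]))
```

```text
26 [392.47672396 158.32135113] [424.23768839 260.95421326] 35.0
44 [417.20271757 152.63916145] [449.61165636 255.01707654] 35.0
```

Request:
{"fn": "jog_arm", "kwargs": {
  "increments": "0 0 0.1 0 0 0 -1;0 0 0 0 0 0 -1;0 0 0.1 0 0 0 -1;0 0 0 0 0 0 -1;0 0 0.1 0 0 0 -1;0 0 0 0 0 0 -1;0 0 0.1 0 0 0 -1;0 0 0 0 0 0 -1"
}}

```text
clock: 7.55
eef_pos: [508.6, -56.2, 83.0]
tcp_rot: [3.142, 0.0, -0.172]
contact_force: [0.3, 0.5, -1.0]
opening: 0.0
```

Run:
```python
from h import *
im=r.grab_frame("scene")[:,:,::-1]
a,b=260,140
cv2.imwrite(f"pics/s4.png",cv2.resize(im[b:b+70,a:a+100],None,fx=7,fy=7,interpolation=cv2.INTER_CUBIC))
delta(jig(35,65,90))
```

```text
tcp [508.65 -56.21  83.05] rot [ 3.1416  0.     -0.1722] F [ 0.57 -0.16  0.2 ] t 7.6 open -0.0045246198466804
tool delta cm [-0.043  0.054 -0.695]
```

View pics/s4.png

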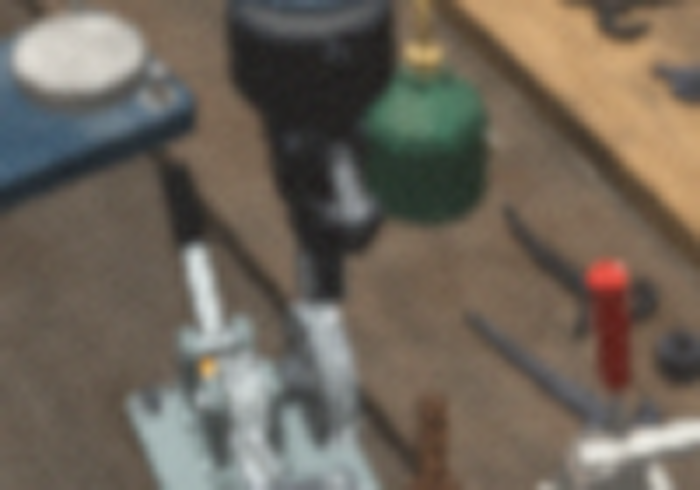

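Request:
{"fn": "jog_arm", "kwargs": {
  "increments": "0 0 0.1 0 0 0 -1;0 0 0.1 0 0 0 -1;0 0 0.1 0 0 0 -1;0 0 0.1 0 0 0 -1;0 0 0.1 0 0 0 -1;0 0 0.1 0 0 0 -1;0 0 0 0 0 0 -1;0 0 0 0 0 0 -1"
}}

```text
clock: 8.4
eef_pos: [508.7, -56.2, 77.1]
tcp_rot: [3.142, 0.0, -0.172]
contact_force: [0.2, -0.1, 0.4]
opening: 0.0
```

Run:
```python
from h import *
im=r.grab_frame("scene")[:,:,::-1]
a,b=280,160
cv2.imwrite(f"pics/s5.png",cv2.resize(im[b:b+50,a:a+50],None,fx=12,fy=12,interpolation=cv2.INTER_CUBIC))
```

```text
(no output)
```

View pics/s5.png

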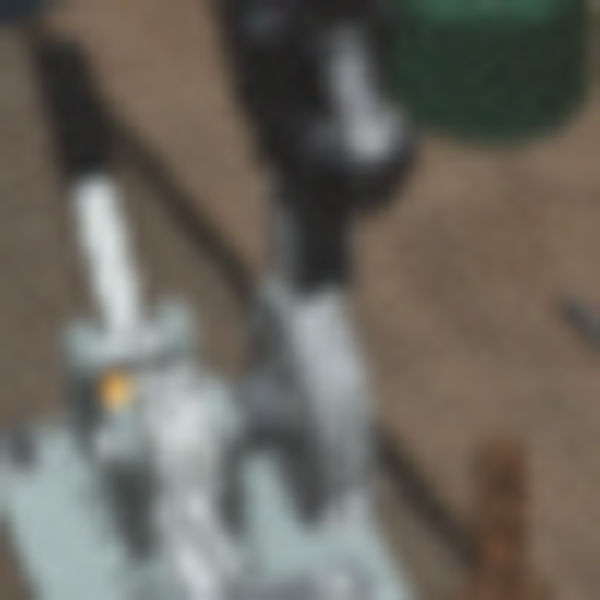

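Run:
```python
from h import *
im=r.grab_frame("scene")[:,:,::-1]; cv2.imwrite("pics/s6raw.png",im)
o=cv2.imread("pics/scene1.png")
for c in(303,304,305,306,307,308,309): print(c,"before",o[176:196,c].mean(1).astype(int),"now",im[176:196,c].mean(1).astype(int))
```

```text
303 before [110 111 108 107 107 111 128 159 171 155 123 103  96  97  94  90  99 104
  99  79] now [ 57  72  81  86  85  85  91 105 122 124 115 101  94  93  92  89  99 104
  97  80]
304 before [113 108 109 107 109 112 137 166 180 178 159 146 133 126 111 101 103 108
 104  84] now [ 45  55  62  68  66  67  73  80 101 128 143 144 134 120 108 100 100 104
  99  83]
305 before [112 111 107 103 107 115 143 178 189 188 179 174 168 156 146 132 124 113
 102  92] now [ 39  37  44  48  49  47  52  56  86 140 168 171 167 154 144 132 122 110
 102  92]
306 before [112 111 107 107 106 111 133 165 193 194 186 178 176 174 171 162 154 140
 127 116] now [ 34  35  37  40  40  40  44  58  99 151 175 175 174 172 169 161 153 138
 126 113]
307 before [109 109 107 104 105 108 116 143 182 191 173 172 174 176 177 174 165 156
 143 136] now [ 31  36  37  42  41  39  43  65 117 150 162 166 171 172 176 173 164 152
 141 135]
308 before [107 108 108 107 105 105 107 120 142 150 144 154 164 170 178 178 167 156
 146 139] now [ 38  38  49  50  54  46  51  64 100 124 138 150 161 170 177 176 165 153
 144 138]
309 before [105 106 104 107 106 107 107 108 111 111 112 122 133 147 162 167 159 151
 141 130] now [ 40  51  69  81  82  80  79  81  92 104 111 121 132 146 162 164 156 148
 138 130]
```

Run:
```python
from h import *
o=jig(0,0,0);e1=jig(1,0,0)-o;e2=jig(0,1,0)-o
for z in(77,85,90,95,100,105,110):
    X=ray("scene",(305.5,184.4),z);print(z,((X-o)@e1).round(1),((X-o)@e2).round(1))
```

```text
77 43.7 91.1
85 41.0 81.7
90 39.3 75.8
95 37.6 70.0
100 35.9 64.1
105 34.2 58.2
110 32.5 52.3
```

Request:
{"fn": "jog_arm", "kwargs": {
  "increments": "0 0 0.1 0 0 0 -1;0 0 0.1 0 0 0 -1;0 0 0.1 0 0 0 -1;0 0 0.1 0 0 0 -1;0 0 0.05 0 0 0 -1;0 0 0.05 0 0 0 -1;0 0 0 0 0 0 -1;0 0 0 0 0 0 -1"
}}

```text
clock: 9.3
eef_pos: [508.7, -56.2, 72.1]
tcp_rot: [-3.142, 0.0, -0.172]
contact_force: [0.9, 0.5, 0.7]
opening: 0.001
```

Request:
{"fn": "jog_arm", "kwargs": {
  "increments": "0 0 0.05 0 0 0 -1;0 0 0 0 0 0 -1;0 0 0.05 0 0 0 -1;0 0 0 0 0 0 -1;0 0 0.05 0 0 0 -1;0 0 0 0 0 0 -1;0 0 0 0 0 0 -1;0 0 0 0 0 0 -1"
}}

```text
clock: 10.1
eef_pos: [508.7, -56.2, 70.6]
tcp_rot: [3.142, -0.0, -0.172]
contact_force: [-0.6, 0.0, 0.7]
opening: 0.004
```

Run:
```python
from h import *
im=r.grab_frame("scene")[:,:,::-1]; cv2.imwrite("pics/s7raw.png",im)
a,b=280,160
cv2.imwrite(f"pics/s7.png",cv2.resize(im[b:b+50,a:a+50],None,fx=12,fy=12,interpolation=cv2.INTER_CUBIC))
for c in(303,304,305,306,307,308,309): print(c,"now",im[176:196,c].mean(1).astype(int))
print(r.sense()["eef_pos"],r.sense()["contact_force"])
```

```text
303 now [ 50  53  62  76  83  85  87  87  86  87  88  89  89  95  93  89  98 101
  96  79]
304 now [ 39  41  50  61  68  70  71  71  74  86  99 117 128 121 107 100 100 104
  99  82]
305 now [ 34  37  39  43  47  47  46  47  53  66 109 148 163 155 145 133 119 112
 100  90]
306 now [ 35  37  33  37  38  36  35  39  42  64 119 161 172 172 167 162 152 139
 124 112]
307 now [ 38  33  34  37  36  36  40  37  44  69 121 159 169 174 177 170 163 151
 142 134]
308 now [ 36  33  37  43  47  47  43  47  49  69 113 147 162 168 177 175 162 152
 144 137]
309 now [ 44  40  41  59  73  74  76  74  79  82 100 120 133 145 159 163 157 146
 140 130]
[508.67447153 -56.20793548  70.58429373] [ 0.8550863   0.61988647 -0.27014151]
```

View pics/s7.png

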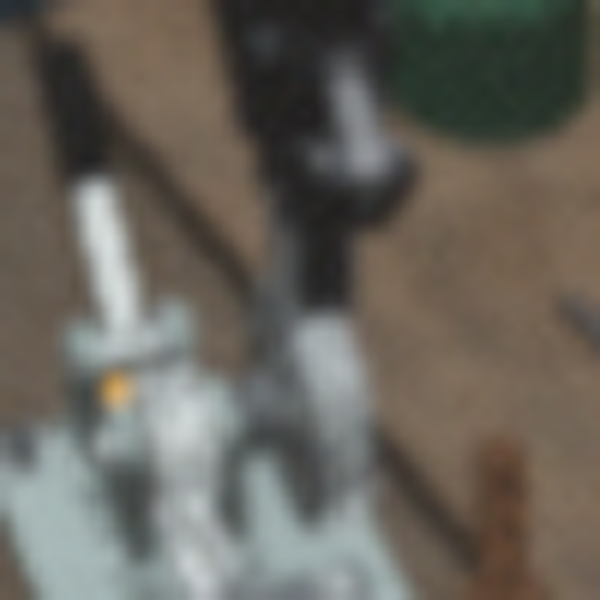

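Run:
```python
from h import *
s=r.sense();p=s["eef_pos"]
for n in("top","scene"):
    im=np.ascontiguousarray(r.grab_frame(n)[:,:,::-1])
    im=cv2.resize(im,None,fx=1,fy=1)
    q=proj(n,[p+[0,0,b] for b in(0,19,73,150,230,300)]);print(n,q.round(1))
    x0,y0=(230,100) if n=="scene" else (200,100)
    z=cv2.resize(im[y0:y0+140,x0:x0+150],None,fx=4,fy=4,interpolation=cv2.INTER_CUBIC)
    for a in q: cv2.circle(z,tuple(int(v) for v in ((a-[x0,y0])*4+2)),3,(0,0,255),-1)
    cv2.imwrite(f"pics/{n}8.png",z)
```

```text
top [[304.9 218.9]
 [304.4 218.1]
 [302.9 215.9]
 [300.4 212.2]
 [297.3 207.6]
 [294.  202.7]]
scene [[305.5 190.9]
 [305.4 186.6]
 [304.8 173.9]
 [304.  154.8]
 [303.1 133.5]
 [302.2 113.5]]
```

View pics/scene8.png

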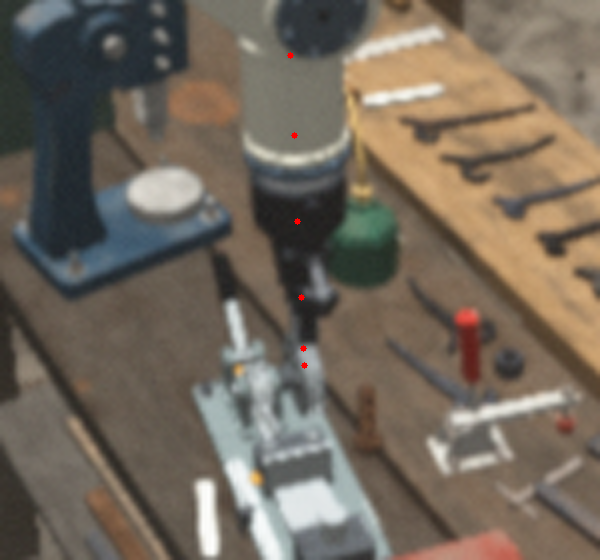

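View pics/top8.png

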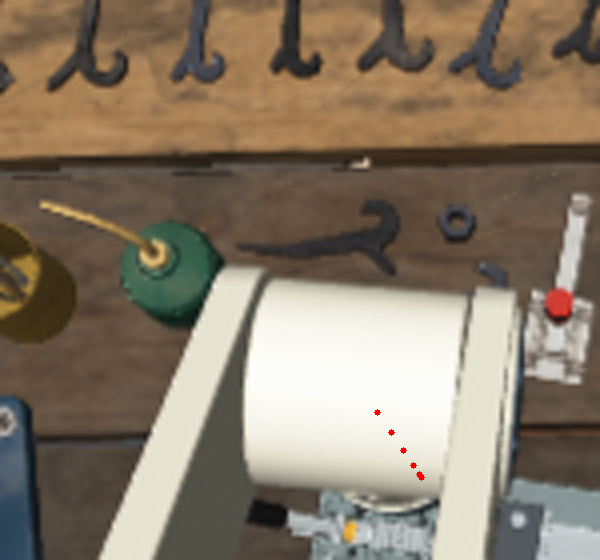

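Request:
{"fn": "jog_arm", "kwargs": {
  "increments": "0 0.5 0 0 0 0 -1;0 0.5 0 0 0 0 -1;0 0.3 0 0 0 0 -1;0 0 0 0 0 0 -1;0 0 0.1 0 0 0 -1;0 0 0.1 0 0 0 -1;0 0 0.1 0 0 0 -1;0 0 0 0 0 0 -1"
}}

```text
clock: 11.05
eef_pos: [506.3, -68.9, 67.4]
tcp_rot: [3.142, 0.0, -0.172]
contact_force: [-0.6, 1.1, 0.9]
opening: 0.003
```

Run:
```python
from h import *
s=r.sense();p=s["eef_pos"];o=jig(0,0,0);print((p-o)@(jig(1,0,0)-o),(p-o)@(jig(0,1,0)-o),p[2],s["contact_force"])
```

```text
35.288058727982914 52.640343556723714 67.36249235117808 [-0.58856799  1.10700221  0.87890122]
```

Request:
{"fn": "jog_arm", "kwargs": {
  "increments": "0 0.2 0 0 0 0 -1;0 0 0.1 0 0 0 -1;0 0 0.1 0 0 0 -1;0 0 0.1 0 0 0 -1;0 0 0.1 0 0 0 -1;0 0 0.1 0 0 0 -1;0 0 0.1 0 0 0 -1;0 0 0 0 0 0 -1"
}}

```text
clock: 11.85
eef_pos: [506.0, -71.0, 61.4]
tcp_rot: [3.142, 0.0, -0.172]
contact_force: [0.3, -0.2, -0.5]
opening: -0.003
```

Request:
{"fn": "jog_arm", "kwargs": {
  "increments": "0 0 0.1 0 0 0 -1;0 0 0.1 0 0 0 -1;0 0 0.1 0 0 0 -1;0 0 0.1 0 0 0 -1;0 0 0.1 0 0 0 -1;0 0 0.1 0 0 0 -1;0 0 0 0 0 0 -1;0 0 0 0 0 0 -1"
}}

```text
clock: 12.65
eef_pos: [506.1, -72.6, 56.8]
tcp_rot: [3.139, -0.001, -0.171]
contact_force: [-6.5, -10.8, 16.9]
opening: 0.002
```

Run:
```python
from h import *
s=r.sense();p=s["eef_pos"]
im=np.ascontiguousarray(r.grab_frame("scene")[:,:,::-1])
q=proj("scene",[p,p+[0,0,19]]);x0,y0=260,150
z=cv2.resize(im[y0:y0+60,x0:x0+80],None,fx=9,fy=9,interpolation=cv2.INTER_CUBIC)
for a in q: cv2.circle(z,tuple(int(v) for v in ((a-[x0,y0])*9+4)),3,(0,0,255),-1)
cv2.imwrite("pics/s9.png",z)
```

```text
(no output)
```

View pics/s9.png

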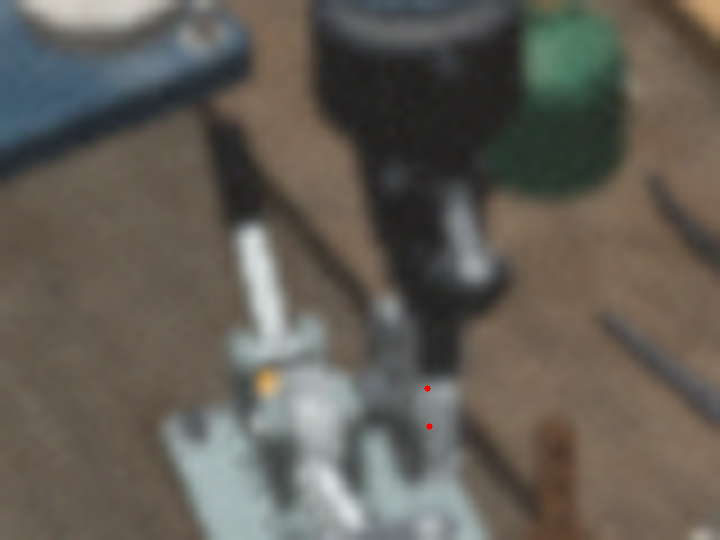

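Request:
{"fn": "jog_arm", "kwargs": {
  "increments": "0 0.5 -0.1 0 0 0 -1;0 0.5 0 0 0 0 -1;0 0.5 0.3 0 0 0 -1;0 0.2 0.4 0 0 0 -1;0 0 0.3 0 0 0 -1;0 0 0.2 0 0 0 -1;0 0 0 0 0 0 -1;0 0 0 0 0 0 -1"
}}

```text
clock: 13.5
eef_pos: [503.2, -87.6, 44.5]
tcp_rot: [-3.142, 0.0, -0.172]
contact_force: [-0.3, -0.7, -0.5]
opening: 0.001
```

```bash
cat >> h.py <<'E'
def js():
    s=r.sense();p=s["eef_pos"];o=jig(0,0,0);a=jig(1,0,0)-o;b=jig(0,1,0)-o;F=s["contact_force"]
    print("jig xyz",((p-o)@a).round(2),((p-o)@b).round(2),p[2].round(2),"F jig",(F@a).round(2),(F@b).round(2),F[2].round(2),"t",s["clock"])
E
python3 -c "
from h import *
js()"
```

```text
jig xyz 35.4 33.72 44.46 F jig -0.16 -0.73 -0.51 t 13.5
```

Request:
{"fn": "jog_arm", "kwargs": {
  "increments": "0 -0.1 0 0 0 0 -1;0 -0.1 0 0 0 0 -1;0 -0.1 0 0 0 0 -1;0 -0.05 0 0 0 0 -1;0 0 0 0 0 0 -1;0 -0.05 0 0 0 0 -1;0 0 0 0 0 0 -1;0 0 0 0 0 0 -1"
}}

```text
clock: 14.3
eef_pos: [503.9, -84.6, 45.0]
tcp_rot: [3.14, -0.0, -0.172]
contact_force: [-1.9, -7.1, 5.0]
opening: -0.001
```

```bash
python3 -c "
from h import *
js()"
```

```text
jig xyz 35.64 36.75 45.03 F jig -0.69 -7.38 4.98 t 14.3
```

Request:
{"fn": "jog_arm", "kwargs": {
  "increments": "0 -0.22 -0.30 0 0 0 -1;0 -0.25 -0.28 0 0 0 -1;0 -0.27 -0.24 0 0 0 -1;0 -0.30 -0.22 0 0 0 -1;0 -0.27 -0.16 0 0 0 -1;0 0 0 0 0 0 -1;0 0 0 0 0 0 -1;0 0 0 0 0 0 -1"
}}

```text
clock: 15.1
eef_pos: [506.5, -71.7, 57.7]
tcp_rot: [3.14, -0.001, -0.172]
contact_force: [-4.4, -6.7, 13.8]
opening: 0.0
```

Run:
```python
from h import *
js()
im=r.grab_frame("scene")[:,:,::-1];cv2.imwrite("pics/s10raw.png",im)
cv2.imwrite("pics/s10.png",cv2.resize(im[152:272,221:381],None,fx=5,fy=5,interpolation=cv2.INTER_CUBIC))
```

```text
jig xyz 35.95 49.86 57.72 F jig -3.14 -7.35 13.84 t 15.1
```

View pics/s10.png

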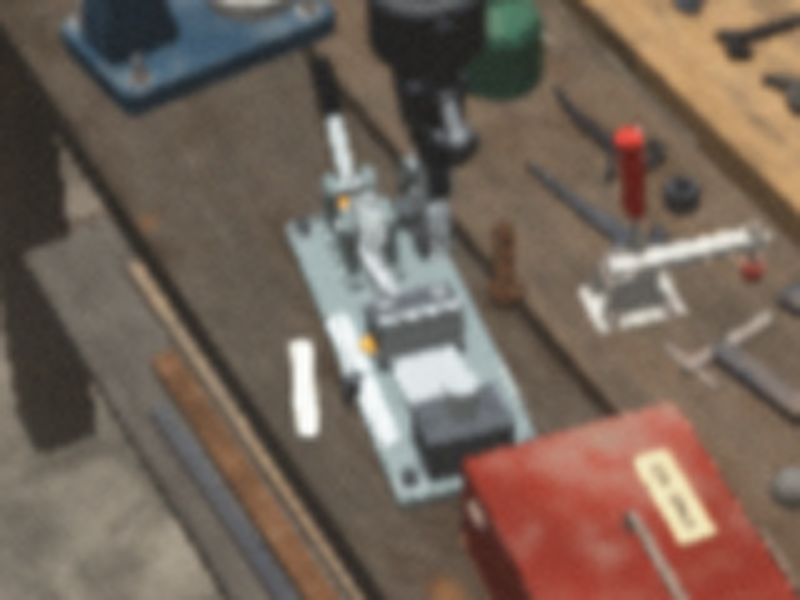

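```bash
cat >> h.py <<'E'
def tojig(X):
    o=jig(0,0,0);return np.array([(X-o)@(jig(1,0,0)-o),(X-o)@(jig(0,1,0)-o)]).round(2)
def ptr(n,im=None,z=25):
    if im is None: im=r.grab_frame(n)[:,:,::-1]
    q=proj(n,[jig(-33,-20,25)])[0]
    big=im.astype(float)
    w=np.clip(np.minimum(big[:,:,2],big[:,:,1]*1.3)-big[:,:,0]-60,0,None)
    m=np.zeros_like(w);a,b=[int(v) for v in q];m[b-14:b+15,a-22:a+23]=1;w=w*m
    ys,xs=np.mgrid[:w.shape[0],:w.shape[1]];c=np.array([(w*xs).sum(),(w*ys).sum()])/w.sum()
    return c.round(2),w.sum().round(),tojig(ray(n,c,z))
E
python3 - <<'E'
from h import *
for n,f in(("scene","scene1"),("scene","s6raw"),("scene","s10raw"),("top","top0")):print(f,ptr(n,cv2.imread(f"pics/{f}.png")))
# tab crops
a=cv2.imread("pics/top0.png");b=cv2.imread("pics/scene1.png")
q=proj("top",[jig(-50,-37,25)])[0];print(q);x,y=[int(v) for v in q]
t=cv2.resize(a[y-12:y+13,x-20:x+21],None,fx=18,fy=18,interpolation=cv2.INTER_NEAREST);cv2.imwrite("pics/tabt.png",t);print(x-20,y-12)
q=proj("scene",[jig(-50,-37,25)])[0];print(q);x,y=[int(v) for v in q]
t=cv2.resize(b[y-12:y+13,x-20:x+21],None,fx=18,fy=18,interpolation=cv2.INTER_NEAREST);cv2.imwrite("pics/tabs.png",t);print(x-20,y-12)
E
```

```text
scene1 (array([293.67, 219.09]), np.float64(282.0), array([-30.46,  -6.82]))
s6raw (array([293.66, 219.11]), np.float64(278.0), array([-30.52,  -6.92]))
s10raw (array([294.22, 220.43]), np.float64(326.0), array([-30.59, -13.6 ]))
top0 (array([327.67, 248.64]), np.float64(1036.0), array([-32.64,  -5.86]))
[337.91763914 256.63435438]
317 244
[290.56284996 226.52527239]
270 214
```

View pics/tabt.png

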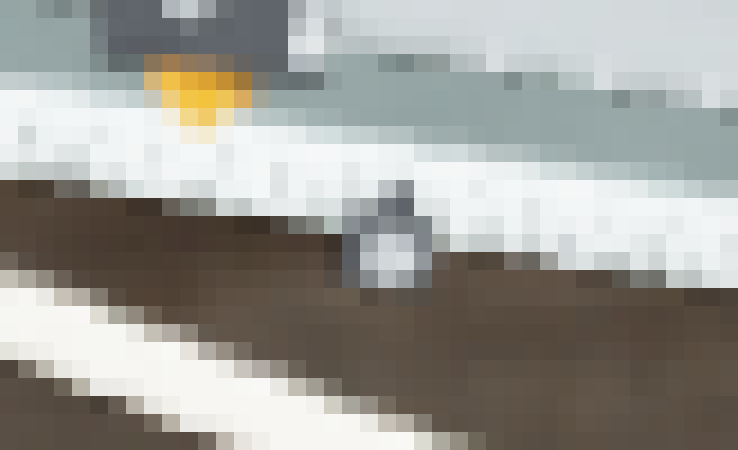

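View pics/tabs.png

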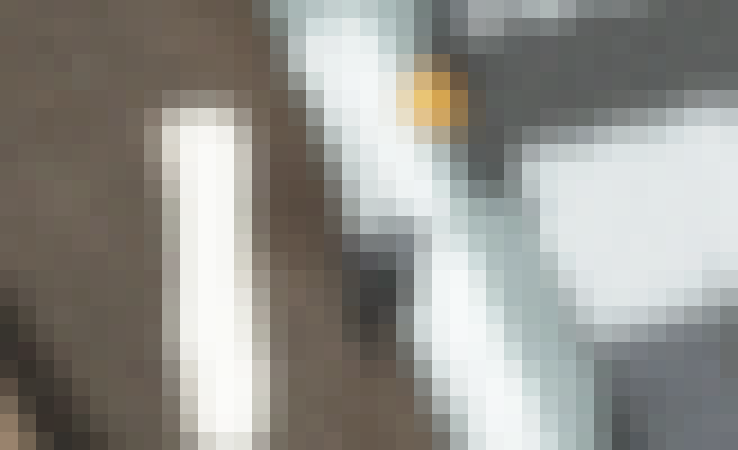

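Run:
```python
from h import *
for p in((338.0,258),(338.55,254.3),(338.6,254.5)): print(tojig(ray("top",p,25)))
print(tojig(ray("top",(328.0,250.7),25)))
print(tojig(ray("scene",(270+21.2,214+13),25)), tojig(ray("scene",(270+20.5,214+15),25)))
```

```text
[-53.64 -37.76]
[-43.46 -37.81]
[-43.98 -38.02]
[-38.07  -7.61]
[-48.67 -39.81] [-53.4  -47.87]
```

Request:
{"fn": "jog_arm", "kwargs": {
  "increments": "0 0.5 0 0 0 0 -1;0 0.5 0 0 0 0 -1;0 0.5 0.4 0 0 0 -1;0 0.5 0.5 0 0 0 -1;0 0 0.5 0 0 0 -1;0 0 0.5 0 0 0 -1;0 0 0 0 0 0 -1;0 0 0 0 0 0 -1"
}}

```text
clock: 15.95
eef_pos: [502.5, -90.4, 37.3]
tcp_rot: [-3.142, 0.001, -0.172]
contact_force: [-0.1, -0.3, -0.6]
opening: 0.002
```

Run:
```python
from h import *
js();print(ptr("scene"))
```

```text
jig xyz 35.25 30.76 37.31 F jig -0.01 -0.31 -0.64 t 15.95
(array([294.16, 220.34]), np.float64(319.0), array([-30.64, -13.1 ]))
```

Request:
{"fn": "jog_arm", "kwargs": {
  "increments": "0 -0.30 -0.05 0 0 0 -1;0 -0.17 -0.40 0 0 0 -1;0 -0.22 -0.37 0 0 0 -1;0 -0.26 -0.34 0 0 0 -1;0 -0.30 -0.31 0 0 0 -1;0 -0.34 -0.27 0 0 0 -1;0 -0.37 -0.23 0 0 0 -1;0 0 0 0 0 0 -1"
}}

```text
clock: 16.8
eef_pos: [506.4, -71.2, 58.3]
tcp_rot: [3.141, -0.001, -0.171]
contact_force: [-3.0, -4.4, 9.9]
opening: 0.004
```

Run:
```python
from h import *
js();print(ptr("scene"))
```

```text
jig xyz 35.76 50.43 58.29 F jig -2.18 -4.8 9.94 t 16.8
(array([295.47, 223.23]), np.float64(248.0), array([-30.54, -27.69]))
```

Request:
{"fn": "jog_arm", "kwargs": {
  "increments": "0 0.5 0 0 0 0 -1;0 0.5 0 0 0 0 -1;0 0.5 0.4 0 0 0 -1;0 0.3 0.5 0 0 0 -1;0 0 0.5 0 0 0 -1;0 0 0.1 0 0 0 -1;0 0 0 0 0 0 -1;0 0 0 0 0 0 -1"
}}

```text
clock: 17.65
eef_pos: [503.0, -88.9, 42.2]
tcp_rot: [-3.142, 0.0, -0.172]
contact_force: [0.2, 0.6, 0.3]
opening: 0.001
```

Run:
```python
from h import *
js();print(ptr("scene"))
im=r.grab_frame("top")[:,:,::-1];cv2.imwrite("pics/t11.png",im)
cv2.imwrite("pics/t11z.png",cv2.resize(im[195:285,260:400],None,fx=5,fy=5,interpolation=cv2.INTER_CUBIC))
```

```text
jig xyz 35.47 32.38 42.22 F jig 0.12 0.65 0.33 t 17.65
(array([295.42, 223.11]), np.float64(274.0), array([-30.53, -27.09]))
```

View pics/t11z.png

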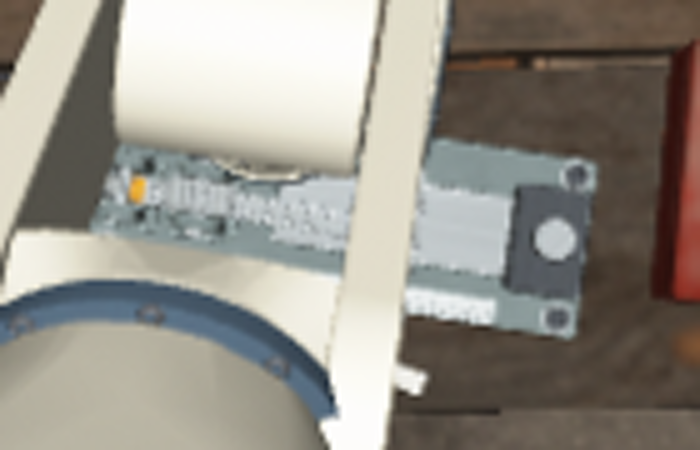

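Request:
{"fn": "jog_arm", "kwargs": {
  "increments": "0 -0.30 0 0 0 0 -1;0 -0.22 -0.37 0 0 0 -1;0 -0.26 -0.34 0 0 0 -1;0 -0.30 -0.31 0 0 0 -1;0 -0.34 -0.27 0 0 0 -1;0 -0.20 -0.13 0 0 0 -1;0 0 0 0 0 0 -1;0 0 0 0 0 0 -1"
}}

```text
clock: 18.55
eef_pos: [506.1, -73.0, 57.2]
tcp_rot: [3.141, -0.001, -0.172]
contact_force: [-2.5, -4.1, 8.9]
opening: 0.001
```

Run:
```python
from h import *
js();print(ptr("scene"));print(ptr("scene"))
```

```text
jig xyz 35.81 48.61 57.25 F jig -1.72 -4.48 8.87 t 18.55
(array([296.23, 225.2 ]), np.float64(297.0), array([-30.88, -37.35]))
(array([296.22, 225.2 ]), np.float64(303.0), array([-30.91, -37.33]))
```

Request:
{"fn": "jog_arm", "kwargs": {
  "increments": "0 0.5 0 0 0 0 -1;0 0.5 0 0 0 0 -1;0 0.5 -1 0 0 0 -1;0 0 -3 0 0 0 -1;0 0 -4 0 0 0 -1;-1 -3 0 0 0 0 -1;-1 -3 0 0 0 0 -1;-1 -3 0 0 0 0 -1"
}}

```text
clock: 19.45
eef_pos: [489.0, 6.6, 137.5]
tcp_rot: [-3.141, -0.001, -0.174]
contact_force: [1.0, -0.3, 0.5]
opening: 0.001
```

Request:
{"fn": "jog_arm", "kwargs": {
  "increments": "-1 -3 0 0 0 0 -1;0 -1 0 0 0 0 -1;0 0 0 0 0 0 -1;0 0 0 0 0 0 -1;0 0 0 0 0 0 -1;0 0 0 0 0 0 -1;0 0 0 0 0 0 -1;0 0 0 0 0 0 -1"
}}

```text
clock: 20.25
eef_pos: [486.1, 46.7, 136.4]
tcp_rot: [3.142, 0.0, -0.173]
contact_force: [-1.1, -0.1, -0.5]
opening: -0.001
```

Run:
```python
from h import *
js();print(ptr("scene"))
im=r.grab_frame("top")[:,:,::-1];cv2.imwrite("pics/t12.png",im);print(ptr("top",im))
cv2.imwrite("pics/t12z.png",cv2.resize(im[195:285,240:400],None,fx=5,fy=5,interpolation=cv2.INTER_CUBIC))
im=r.grab_frame("scene")[:,:,::-1]
cv2.imwrite("pics/s12z.png",cv2.resize(im[122:242,221:381],None,fx=5,fy=5,interpolation=cv2.INTER_CUBIC))
```

```text
jig xyz -4.47 163.0 136.44 F jig -1.1 -0.28 -0.53 t 20.25
(array([296.21, 225.21]), np.float64(310.0), array([-30.95, -37.36]))
(array([338.64, 250.51]), np.float64(906.0), array([-33.19, -36.58]))
```

View pics/t12z.png

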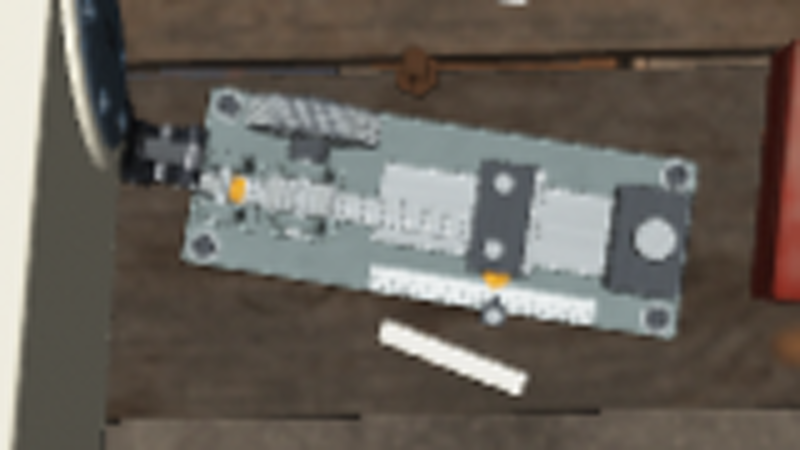

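View pics/s12z.png

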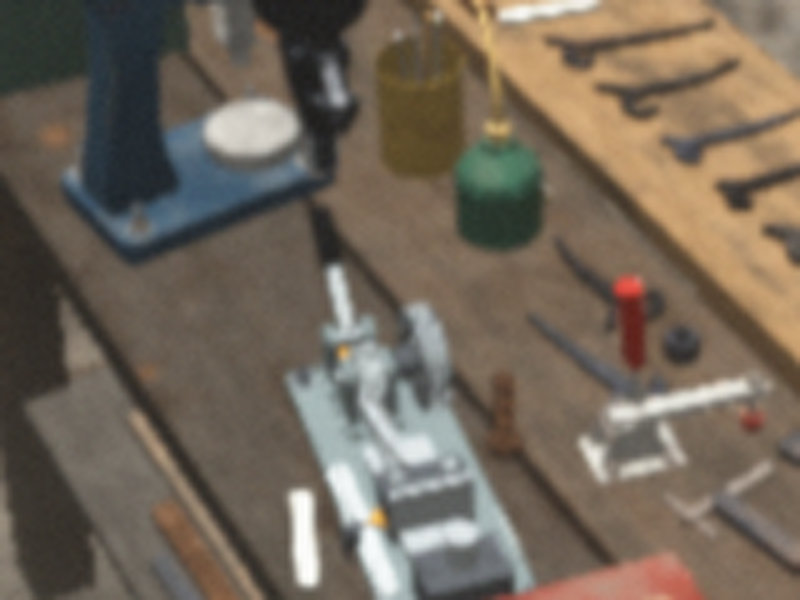

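Run:
```python
from h import *
im=cv2.imread("pics/t12.png")
t=cv2.resize(im[242:266,325:353],None,fx=24,fy=24,interpolation=cv2.INTER_NEAREST);cv2.imwrite("pics/tab12.png",t)
g=im.astype(int)
for v in range(247,263): print(v,[tuple(x) for x in []],g[v,332:346].mean(1).astype(int), (g[v,332:346,2]-g[v,332:346,0]))
# jig-x direction in image
a=proj("top",[jig(-35,-37,25),jig(-55,-37,25),jig(-45,-38,25),jig(-45,-37,25)]);print(a)
```

```text
247 [] [140 106  93  91  88  88  89  86  88  91  90  89 112 183] [-14 -11 -12 -11 -10 -10 -10  -9 -10 -10 -11 -11  -7  -9]
248 [] [141 102  97  88  79  85  84  86  90  90  89  89 149 193] [-14 -11 -10 -10  -9   0  -6  -9 -10 -10 -11 -10  -8  -9]
249 [] [143 121 114 102  87 106 104 101 105  98  84  85 120 173] [-13 -12 -11 -11  30  87  79  46  37  24  -2  -8  -8 -10]
250 [] [171 163 153 151 140 152 153 137 132 125  96  95 107 120] [-12 -13 -13 -14  52 161 179 162 152 101  17 -11 -10 -12]
251 [] [228 218 201 197 185 178 159 153 159 159 152 143 142 143] [ -5  -8 -10 -11 -11 106 169 178 152  74   2 -14 -14 -13]
252 [] [233 235 237 237 233 222 190 189 200 198 196 184 172 170] [ -4  -4  -3  -4  -4  29  93  91  55   3  -9 -10 -12 -11]
253 [] [210 231 232 235 217 232 221 223 234 236 236 233 228 227] [-6 -4 -4 -4 -5 -4 15 -1 -4 -4 -4 -4 -4 -6]
254 [] [209 232 219 229 208 222 175 128 225 231 235 224 233 235] [-6 -4 -7 -4 -6 -7 -8 -8 -6 -4 -3 -6 -3 -4]
255 [] [218 222 201 204 165 149 105  88 206 211 231 231 230 233] [ -6  -5  -6  -7  -8  -7 -10 -11  -8  -7  -4  -4  -4  -4]
256 [] [ 60  97 115 1
[... 158 characters left out ...]
181 213] [ 22  22  21  17  -6 -10  -9  -9 -10   0  -5  -5  -5  -6]
258 [] [ 61  61  62  54  82 170 195 199 135  79  68  60  63  98] [ 23  24  24  17  -7 -10  -9  -9  -9  14  22  20  18  13]
259 [] [ 69  69  71  67  83 121 166 141  90  71  69  70  72  73] [22 22 23 16  1 -6 -6 -7 -1 17 22 23 23 22]
260 [] [72 74 76 79 79 67 73 71 68 67 66 69 69 70] [20 21 22 21 23 20 18 12 13 21 22 22 22 23]
261 [] [71 71 71 73 74 74 74 72 68 66 64 65 66 65] [21 20 20 20 21 22 21 23 23 23 22 23 22 22]
262 [] [72 70 68 69 70 71 71 71 68 65 64 64 64 63] [20 20 18 19 20 21 21 22 22 21 21 20 21 21]
[[338.70078204 251.18803652]
 [337.65578812 258.45538082]
 [338.5384538  254.87078336]
 [338.17908785 254.81612581]]
```

View pics/tab12.png

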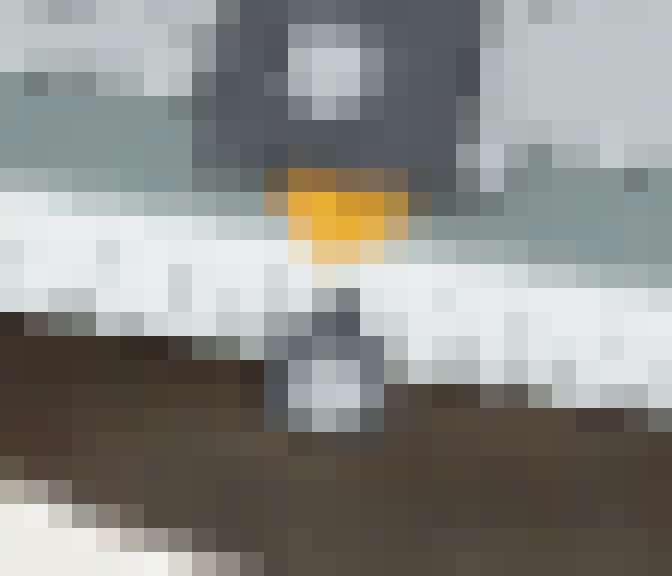

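Request:
{"fn": "jog_arm", "kwargs": {
  "increments": "0 -0.6 0 0 0 0 -1;0 -0.6 0 0 0 0 -1;0 0 1 0 0 0 -1;0 0 1 0 0 0 -1;0 0 0.8 0 0 0 -1;0 0 0.5 0 0 0 -1;0 0 0 0 0 0 -1;0 0 0 0 0 0 -1"
}}

```text
clock: 21.2
eef_pos: [488.1, 58.9, 103.3]
tcp_rot: [3.142, 0.0, -0.172]
contact_force: [-0.2, -0.1, -0.7]
opening: 0.001
```

Run:
```python
from h import *
js();
im=r.grab_frame("scene")[:,:,::-1]
cv2.imwrite("pics/s13z.png",cv2.resize(im[135:195,260:340],None,fx=8,fy=8,interpolation=cv2.INTER_CUBIC))
```

```text
jig xyz -4.58 175.37 103.34 F jig -0.13 -0.14 -0.67 t 21.2
```

View pics/s13z.png

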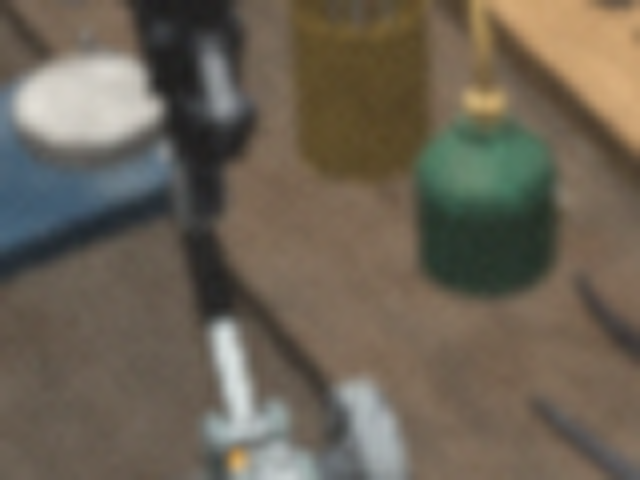

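Request:
{"fn": "jog_arm", "kwargs": {
  "increments": "0 0 0.2 0 0 0 -1;0 0 0.2 0 0 0 -1;0 0 0.2 0 0 0 -1;0 0 0.1 0 0 0 -1;0 0 0.1 0 0 0 -1;0 0 0.1 0 0 0 -1;0 0 0 0 0 0 -1;0 0 0 0 0 0 -1"
}}

```text
clock: 22.05
eef_pos: [489.0, 59.4, 95.1]
tcp_rot: [-3.14, -0.002, -0.172]
contact_force: [0.2, 2.5, 6.3]
opening: -0.002
```

Request:
{"fn": "jog_arm", "kwargs": {
  "increments": "0 -0.22 0.30 0 0 0 -1;0 -0.22 0.30 0 0 0 -1;0 -0.22 0.30 0 0 0 -1;0 -0.22 0.30 0 0 0 -1;0 -0.20 0.33 0 0 0 -1;0 -0.20 0.33 0 0 0 -1;0 0 0 0 0 0 -1;0 0 0 0 0 0 -1"
}}

```text
clock: 22.85
eef_pos: [491.0, 71.8, 76.3]
tcp_rot: [-3.141, -0.001, -0.172]
contact_force: [2.0, 1.9, 4.7]
opening: 0.001
```

Run:
```python
from h import *
js();print(ptr("scene"))
im=r.grab_frame("scene")[:,:,::-1]
cv2.imwrite("pics/s14z.png",cv2.resize(im[135:195,260:340],None,fx=8,fy=8,interpolation=cv2.INTER_CUBIC))
```

```text
jig xyz -3.91 188.58 76.27 F jig 1.64 2.18 4.65 t 22.85
(array([296.2 , 225.21]), np.float64(316.0), array([-30.99, -37.38]))
```

View pics/s14z.png

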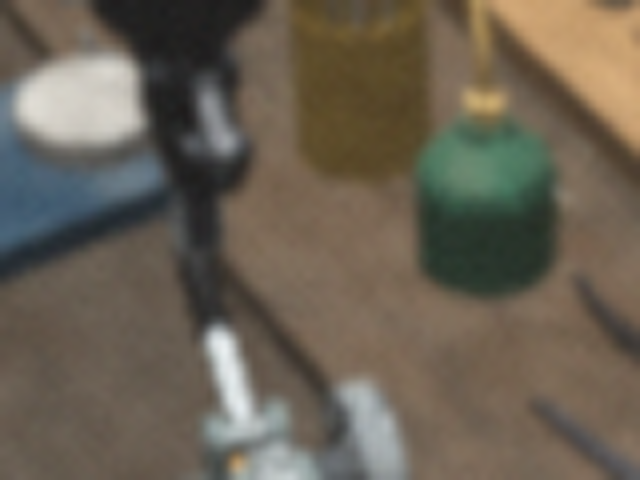

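Request:
{"fn": "jog_arm", "kwargs": {
  "increments": "0 -0.20 0.35 0 0 0 -1;0 -0.18 0.38 0 0 0 -1;0 -0.16 0.38 0 0 0 -1;0 -0.14 0.38 0 0 0 -1;0 -0.12 0.38 0 0 0 -1;0 -0.1 0.35 0 0 0 -1;0 0 0 0 0 0 -1;0 0 0 0 0 0 -1"
}}

```text
clock: 23.75
eef_pos: [491.4, 80.1, 53.5]
tcp_rot: [3.141, 0.001, -0.172]
contact_force: [0.6, 0.5, 1.1]
opening: 0.001
```

Run:
```python
from h import *
js();print(ptr("scene"))
```

```text
jig xyz -4.96 196.85 53.5 F jig 0.54 0.64 1.1 t 23.75
(array([296.18, 225.22]), np.float64(315.0), array([-31.05, -37.39]))
```

Request:
{"fn": "jog_arm", "kwargs": {
  "increments": "0 -0.06 0.3 0 0 0 -1;0 -0.06 0.3 0 0 0 -1;0 -0.05 0.3 0 0 0 -1;0 -0.03 0.3 0 0 0 -1;0 0 0.1 0 0 0 -1;0 0 0.1 0 0 0 -1;0 0 0 0 0 0 -1;0 0 0 0 0 0 -1"
}}

```text
clock: 24.6
eef_pos: [492.2, 82.6, 39.9]
tcp_rot: [-3.141, -0.0, -0.173]
contact_force: [-0.9, 2.5, 6.9]
opening: -0.0
```

Run:
```python
from h import *
js();print(ptr("scene"))
im=r.grab_frame("scene")[:,:,::-1]
cv2.imwrite("pics/s15z.png",cv2.resize(im[135:195,260:340],None,fx=8,fy=8,interpolation=cv2.INTER_CUBIC))
```

```text
jig xyz -4.6 199.5 39.9 F jig -1.33 2.28 6.93 t 24.6
(array([296.19, 225.21]), np.float64(312.0), array([-30.99, -37.34]))
```

View pics/s15z.png

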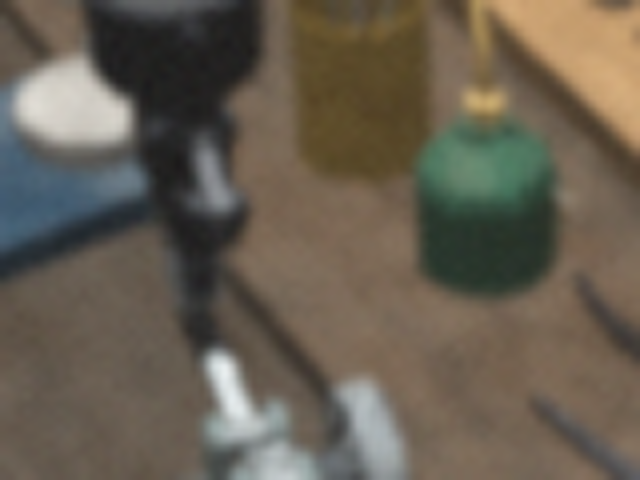

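Nearly level; press on gently to the stop.

Request:
{"fn": "jog_arm", "kwargs": {
  "increments": "0 0 0.1 0 0 0 -1;0 0 0.1 0 0 0 -1;0 0 0.1 0 0 0 -1;0 0 0 0 0 0 -1;0 0 0 0 0 0 -1;0 0 0 0 0 0 -1;0 0 0 0 0 0 -1;0 0 0 0 0 0 -1"
}}

```text
clock: 25.5
eef_pos: [492.7, 82.8, 38.9]
tcp_rot: [-3.141, -0.001, -0.173]
contact_force: [-7.4, 2.3, 35.3]
opening: 0.005
```

Request:
{"fn": "jog_arm", "kwargs": {
  "increments": "0 0 -0.3 0 0 0 -1;0 0 -0.5 0 0 0 -1;0 0 -2 0 0 0 -1;0 0 -3 0 0 0 -1;0 0 -3 0 0 0 -1;0 0 -3 0 0 0 -1;0 -3 -2 0 0 0 -1;0 0 0 0 0 0 -1"
}}

```text
clock: 26.3
eef_pos: [499.4, 113.9, 177.4]
tcp_rot: [-3.139, -0.004, -0.172]
contact_force: [0.5, -0.3, -0.6]
opening: -0.002
```

Run:
```python
from h import *
js();print(ptr("scene"))
im=r.grab_frame("top")[:,:,::-1];cv2.imwrite("pics/t16.png",im);print(ptr("top",im))
a=cv2.resize(im[195:285,240:400],None,fx=4,fy=4,interpolation=cv2.INTER_CUBIC)
s=r.grab_frame("scene")[:,:,::-1]
b=cv2.resize(s[150:210,260:340],None,fx=4,fy=4,interpolation=cv2.INTER_CUBIC)
c=np.zeros((600,640,3),np.uint8);c[:360]=a;c[360:,:320]=b
d=cv2.resize(im[242:266,325:353],None,fx=10,fy=10,interpolation=cv2.INTER_NEAREST);c[360:600,330:610]=d
cv2.imwrite("pics/f16.png",c)
print(cv2.absdiff(im,cv2.imread("pics/t12.png"))[242:266,325:353].max())
```

```text
jig xyz -2.89 231.55 177.39 F jig 0.53 -0.26 -0.62 t 26.3
(array([296.18, 225.21]), np.float64(315.0), array([-31.04, -37.36]))
(array([338.66, 250.51]), np.float64(917.0), array([-33.17, -36.61]))
25
```

View pics/f16.png

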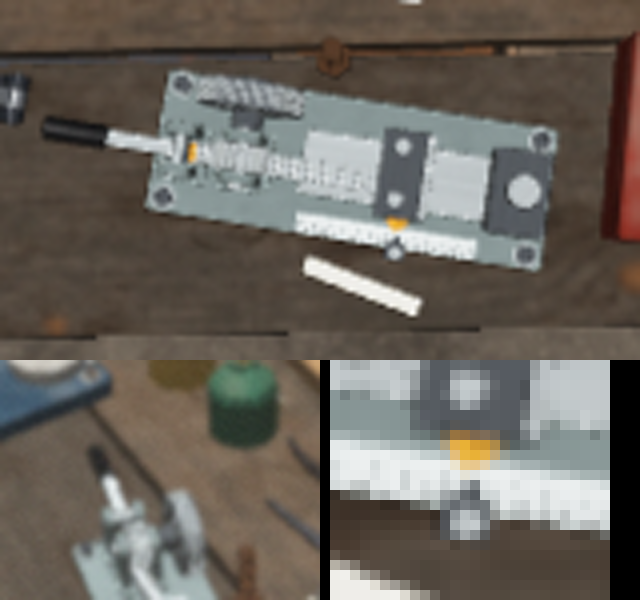

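```bash
python3 -c "
from rig import r
print(r.sign_off())"
```

```text
the job is handed in; nothing more can be done
None
```

The pointer is set opposite the gauge tab, the clamp lever is pressed down on its stop, and the job was handed in at about 26 s. No verdict was reported.

- **Rolling:** I rolled the wheel with the closed fingertip in three strokes and moved the stop only by its wheel. Scene-camera tracking put the total pointer travel at about 30.5 mm. Rolling force was about 9 to 16 N, so somewhat above the advised 3 to 10 N. One probing touch reached about 21 N.
- **Setting:** In the top picture the pointer axis is about 0.2 px from the tab axis, roughly 0.5 mm, against the 2.5 mm allowed. My scene-camera estimate of the tab's position agreed to within about 2.5 mm, though it is the weaker view. The pointer centroid did not shift visibly during clamping in either camera.
- **Clamp:** The lever went down until it met its stop with about 35 N at nearly level. The final pictures show it down and the arm clear, and the wrist force was back near zero. The lever angle itself I could only judge from the picture and the stop height.
- **Disagreement:** The physical fingertip turned out to be about 28 mm above the reported TCP, shown by both the camera and touch. Because of that I rolled on the -y flank of the rim, not its top. I also pressed near the outer end of the lever grip, so the reported grasp point stayed out of the forbidden zones.
- **Bystanders:** I saw none of the loose things shift in the pictures, but I did not measure each one.

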